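# Tip the crates, find the stamped one, push it into the dispatch lane

### The arm

A 6-joint arm with a two-finger parallel gripper is mounted at the origin on the work surface. World frame = base frame: x ahead of the robot, y to its left, z up, the work surface at z = 0. Lengths are in m, angles in rad, forces in N, time in s.
With the tool pointing down it reaches from about 0.325 to 0.875 m from the base axis. Payload 4.4 kg.
Tool frame: the origin (TCP) lies between the finger pads; the fingertips stand 22 mm ahead of it and the grasp point (between the pads) lies 3 mm ahead of it; z points along the fingers, y is the line along which they close (so a half turn about z gives the same grasp; the last joint's range is limited). The gripper opens to 85 mm and grips with 20 to 120 N. Pads are 22 mm wide; open, the fingers measure 114 mm over their backs; the gripper's body (76 mm by 85 mm) begins 54 mm behind the grasp point. The pads swing forward as they close: fully open they stand 13 mm farther back than shut.
Start: joints at [1.036, 0.207, 1.542, -0, 1.393, -0.15], TCP at [0.216, 0.533, 0.253] pointing down, gripper open.
Joint ranges: [-2.73, 2.73], [-0.86, 2.22], [0.23, 2.46], [-1.11, 4.25], [0.08, 2.63], [-2.82, 2.82]. Speed limits (rad/s): [2.79, 2.79, 3.14, 3.14, 3.14, 3.14].

### API

Orientations are given as a unit quaternion [w, x, y, z].
In Python, from station import manip, vision gives the robot as it stands.
- The arm moves only by the tool carry_out, never from a script. Its argument "motion" is a list of rows, each an object with "translation": the shift along the world's x, y, z in m, a list of three; "dr": the turn, a rotation vector about the world's x, y, z in rad, a list of three; "claw": the opening, from 0 (shut) to 1 (fully open). In form: [{"translation": [tx, ty, tz], "dr": [ax, ay, az], "claw": claw}, ...]. A call has exactly 5 rows; each row is the pose to reach, as a shift and turn from the pose commanded when the call began; what a row does not reach only later rows make up. A row lasts 1/12 s, in which the tool goes at most 41.7 mm and 7.16 degrees, less where a joint would pass 70% of its speed; a pose out of reach is approached as far as the arm can. A call with a gripper value outside its range is refused whole. The fingers move at their own pace and stop on an object; "squeeze" is the grip in N (left out, the last holds). Time passes only in rows, so rows that repeat a pose let the fingers close, or fill a call up. It gives the time, the measured TCP pose, the force, the opening and the grip force at its end, in the units of the state.
- manip.get_obs(): the state, without advancing time (a new reading comes with each control period).
- vision.grab_frame(name): name is "scene" or "top" or "wrist"; returns a dict with "image" (384x512x3 uint8, blue, green, red), "z_map" (384x512 float32, m along the optical axis (not along the pixel's ray), 0 where there is no reading), "vfov" (degrees; the focal length in pixels is half the picture's height over the tangent of half this angle, whatever the lens; pixels are square), "cx", "cy" (the principal point, pixels), "distortion" ([k1, k2, p1, p2, k3] as OpenCV has them; the pictures are not rectified), "R" (3x3) and "t" (3): a world point X has camera coordinates R X + t; the wrist camera has in their place "hand_eye" (4x4, takes a point from camera to tool coordinates, whose origin is the TCP and whose axes are the flange's). Camera axes: x right, y down, z forward; pixel columns grow to the right and rows downward; lengths in m; the calibration is good to about 2 mm. A picture is of the moment at which its call begins: read the wrist's pose just before it.
- manip.finish_job(): hands the job in; it is judged then, once.
The state is a dict: "clock": time; "q": joint angles; "dq": joint speeds; "joint_efforts": joint torques, N m; "tcp_pos": TCP position; "tcp_rot": TCP orientation; "wrist_force": force on the tool from outside, world axes, zero at the start; "ft_torque": the same for the moment, N m; "width": opening from 0.0 (shut) to 1.0 (fully open); "gripper_force": force on a finger pad.
Only numpy, scipy, OpenCV 4.12 (cv2) and the standard library are available. Lean on these libraries where they do the work, as an engineer would, in place of code of your own. Each camera call takes 0.05 s, during which the arm holds its last target. There are 200 camera calls.

### The job

Two empty plywood crates stand on the bench, one on each side of the taped dispatch lane. Tip both over towards the robot so that each lies on its front face and shows its underside, then push the one with the burnt stamp underneath, as it lies, over the bench until it is wholly between the lane's two tape lines. Use only pushes, never lift a crate, leave the other crate lying outside the lane, and leave everything else on the bench where it is.

Things in the scene. Friction and masses are not known exactly. Their poses are not given: they have to be found in the camera images.
- crate_a: one of two like open plywood crates, slatted, empty: 60 mm deep (x), 110 wide (y), 120 high, walls and floor 7, two rows of 54 mm boards 12 mm apart; 0.2 to 0.35 kg. Upright at the start, left or right of the lane, its front (-x) turned to the robot within 0.25 rad. Origin: centre of the underside; z: up through the open top. Lying on its front: 120 mm long, 110 wide, 60 high, underside facing away from the robot
- crate_b: the other crate, same shape, size, axes and weight range as crate_a, on the other side of the lane. Either crate, pushed towards the robot on its far face near the rim, tips over its front bottom edge without sliding; past about 35 degrees it falls over by itself. Lying, it slides when pushed on an end panel (y)
- crate_a_lip (a point): middle of the outer top edge of crate_a's front face, 30 mm in front of and 120 mm above the origin when it stands; on the bench top when the crate lies on its front
- crate_b_lip (a point): middle of the outer top edge of crate_b's front face, 30 mm in front of and 120 mm above the origin when it stands; on the bench top when the crate lies on its front
- stamp (a point): centre of the stamp, a burnt black disc of 50 mm with a 96 x 14 mm bar across, in the middle of the underside of one of the two crates; the other underside is bare. Hidden until the crate is tipped
- lane: dispatch lane: two straight black tape lines, 15 mm wide, flat on the bench, 190 mm apart between their inner edges, leading away from the robot to a short roller conveyor 80 mm high at the far end. Origin: on the bench top, midway between the lines; x: along the lane, away from the robot; y: across it, to the robot's left. Tape from x = -140 to 300 mm
- pencil_pot: white pot of pencils, 72 mm across, 140 mm high with its pencils; not part of the job, origin at its underside or middle
- tape_roll: roll of paper tape lying flat, 90 mm across, 24 mm high; not part of the job, origin at its underside or middle
- glue: white glue bottle, 52 mm across, 160 mm high; not part of the job, origin at its underside or middle
- birdhouse: small plywood birdhouse, about 130 x 125 mm, 160 mm high; not part of the job, origin at its underside or middle
- hammer: hammer lying on the bench; not part of the job, origin at its underside or middle
- screwdriver: screwdriver lying on the bench; not part of the job, origin at its underside or middle
- varnish_tin: small tin, 60 mm across, 70 mm high; not part of the job, origin at its underside or middle
- offcut: strip of wood, 120 x 45 x 22 mm; not part of the job, origin at its underside or middle
There are look-alikes about, which are no part of the job. What is shaped like the crate_a but purple or yellow is not meant.

How it is judged:
By the outcome, as a careful person would: the job done as asked, in the order asked, and still so for the second after the job is handed in, with the robot touching nothing.
It also fails if it takes over 64 s, if anything falls off the work surface, if the arm or the gripper's body presses on something with over 40 N, if the wrist force passes 120 N, or if a joint passes its speed limit or range.

## Working session

There is one attempt and no reset: what is moved stays moved. The work goes in short steps, Python scripts to look and compute and a tool call to move; the robot and the scene stay as the last step left them, time stands still between calls to the robot, and variables do not carry over. Pictures are saved under pics/ and viewed, at most 10 in all, crops included, and the job is handed in when it is done.

Besides the shell and the picture viewer there is one more tool, called after "Emit:" in YAML: its name, and indented under it one key for each argument. carry_out: Moves the arm, as the interface text tells. Its arguments: {"type":"object","properties":{"motion":{"type":"array","items":{"type":"object","properties":{"translation":{"type":"array","items":{"type":"number"}},"dr":{"type":"array","items":{"type":"number"}},"claw":{"type":"number"}}}},"squeeze":{"type":"number"}},"required":["motion"]}

```bash
mkdir -p pics; cat > h.py <<'E'
import numpy as np, cv2
from station import manip, vision
def px2w(f,pts):
    """pixels -> world through depth; and K"""
    H,W=f['z_map'].shape; fl=H/2/np.tan(np.radians(f['vfov'])/2)
    K=np.array([[fl,0,f['cx']],[0,fl,f['cy']],[0,0,1.]])
    p=np.array(pts,float).reshape(-1,1,2)
    n=cv2.undistortPoints(p,K,np.array(f['distortion'],float))[:,0]
    z=np.array([f['z_map'][int(round(v)),int(round(u))] for u,v in p[:,0]])
    c=np.c_[n*z[:,None],z]
    return (c-np.array(f['t']))@np.array(f['R'])
def ray(f,pts,h):
    H,W=f['z_map'].shape; fl=H/2/np.tan(np.radians(f['vfov'])/2)
    K=np.array([[fl,0,f['cx']],[0,fl,f['cy']],[0,0,1.]])
    n=cv2.undistortPoints(np.array(pts,float).reshape(-1,1,2),K,np.array(f['distortion'],float))[:,0]
    R=np.array(f['R']);t=np.array(f['t']); d=np.c_[n,np.ones(len(n))]@R; o=-R.T@t
    return o+d*((h-o[2])/d[:,2])[:,None]
E
python3 - <<'E'
from h import *
a=vision.grab_frame('top');b=vision.grab_frame('scene')
im=np.vstack([a['image'],b['image']])
cv2.imwrite('pics/top.png',cv2.resize(a['image'],(800,600),interpolation=cv2.INTER_CUBIC));cv2.imwrite('pics/scene.png',cv2.resize(b['image'],(800,600),interpolation=cv2.INTER_CUBIC))
for f in (a,b): print(-np.array(f['R']).T@np.array(f['t']),np.array(f['R'])[2],f['vfov'])
o=manip.get_obs();print(o['clock'],o['tcp_pos'],o['tcp_rot'],o['width'])
E
```

```text
[ 0.15028191 -0.01695632  1.88550137] [ 0.20068548 -0.00478947 -0.97964402] 42.3788255326889
[1.10836331 0.49097704 0.88599591] [-0.53023654 -0.4558015  -0.71490853] 57.083992523472745
0.1 [0.21552524 0.53239625 0.25222533] [-3.50923180e-04  1.91230807e-01  9.81544537e-01 -9.88373713e-04] 0.9993463672618564
```

View pics/top.png

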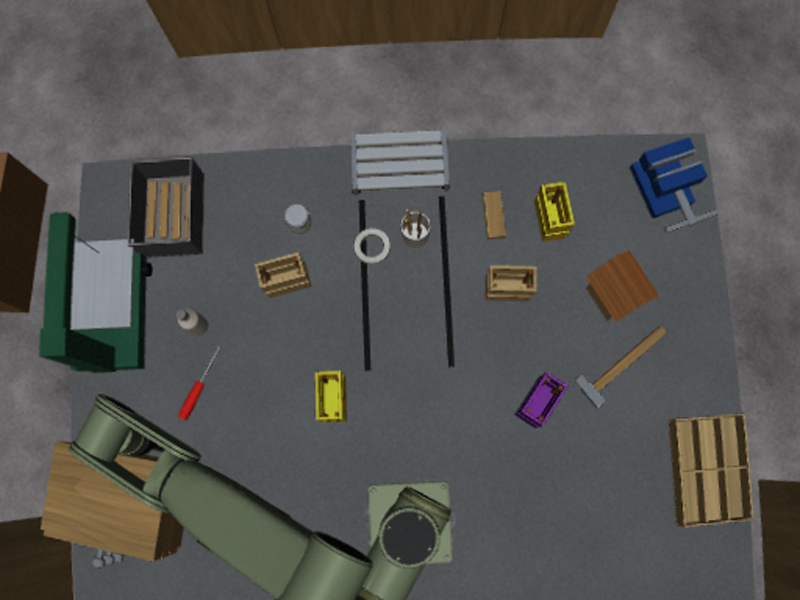

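View pics/scene.png

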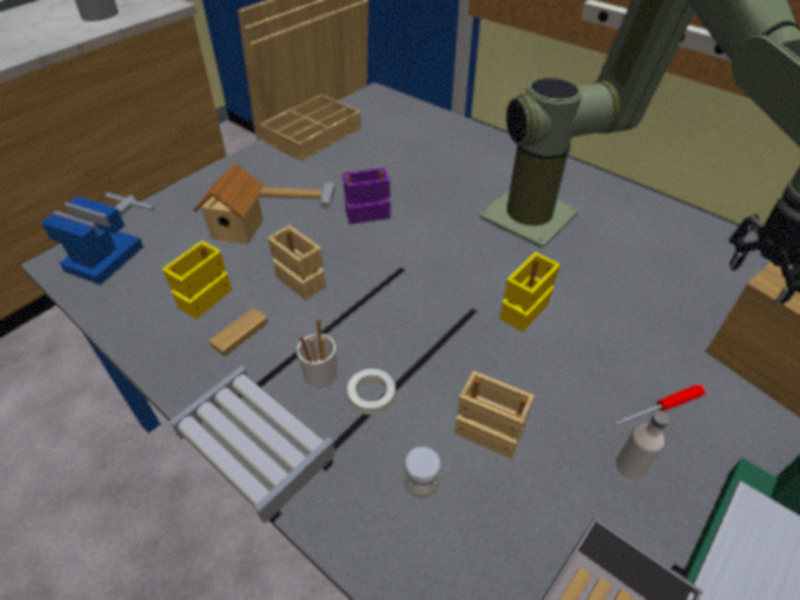

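The plywood crates are at top-view pixels (283,274) on the left and (512,282) on the right. The yellow ones at (330,396) and (554,210) and the purple one at (542,400) are look-alikes. The tape lines run (362,200)-(368,369) and (442,197)-(451,366). The roll (372,246) and pot (415,226) stand at the lane's far end.

```bash
cat >> h.py <<'E'
def cloud(f):
    H,W=f['z_map'].shape
    g=np.stack(np.meshgrid(np.arange(W),np.arange(H)),-1).reshape(-1,2)
    return px2w(f,g).reshape(H,W,3)
E
python3 - <<'E'
from h import *
f=vision.grab_frame('top');s=.64
print('tape',ray(f,np.array([[362,200],[368,369],[442,197],[451,366]])*s,0).round(3))
C=cloud(f)
for n,(u,v) in dict(L=(283,274),R=(512,282),yel=(330,396),pur=(542,400),roll=(372,246),pot=(415,226),tin=(297,217),off=(494,214),glue=(190,320),yel2=(554,210)).items():
    u,v=int(u*s),int(v*s); P=C[v-24:v+25,u-24:u+25].reshape(-1,3)
    q=P[P[:,2]>.012]; zt=np.percentile(q[:,2],97)
    q=q[q[:,2]>zt-.02]
    r=cv2.minAreaRect((q[:,:2]*1000).astype(np.float32))
    print(n,'ztop',zt.round(3),[np.round(x,1) for x in r], 'xr',q[:,0].min().round(3),q[:,0].max().round(3),'yr',q[:,1].min().round(3),q[:,1].max().round(3))
x=f['image'];a=x[155:205,155:205];b=x[155:205,303:353]
cv2.imwrite('pics/cr.png',np.hstack([cv2.resize(i,(400,400),interpolation=cv2.INTER_CUBIC) for i in (a,b)]))
E
```

```text
tape [[ 0.809  0.084  0.   ]
 [ 0.374  0.085  0.   ]
 [ 0.807 -0.121  0.   ]
 [ 0.371 -0.119  0.   ]]
L ztop 0.125 [array([384.2, 167.5]), array([584.6, 114.9]), np.float64(27.1)] xr 0.15 0.645 yr -0.017 0.341
R ztop 0.125 [array([ 361. , -180.5]), array([123. , 519.2]), np.float64(65.5)] xr 0.15 0.591 yr -0.323 -0.017
yel ztop 0.128 [array([233.5, 117.9]), array([296.5, 112. ]), np.float64(37.6)] xr 0.15 0.361 yr -0.017 0.202
pur ztop 0.128 [array([ 205.7, -207.9]), array([ 96.8, 385.8]), np.float64(30.3)] xr 0.15 0.333 yr -0.378 -0.017
roll ztop 0.137 [array([441.5, -19.9]), array([  8. , 582.3]), np.float64(88.6)] xr 0.15 0.732 yr -0.031 -0.017
pot ztop 0.134 [array([441.8, -26.7]), array([ 37.3, 583.2]), np.float64(87.0)] xr 0.15 0.732 yr -0.061 -0.017
tin ztop 1.886 [array([150.3, -17. ]), array([0., 0.]), np.float64(0.0)] xr 0.15 0.15 yr -0.017 -0.017
off ztop 0.849 [array([150.3, -17. ]), array([0., 0.]), np.float64(0.0)] xr 0.15 0.15 yr -0.017 -0.017
glue ztop 0.169 [array([332.8, 246.4]), array([640.6,  19.8]), np.float64(57.0)] xr 0.15 0.512 yr -0.017 0.517
yel2 ztop 0.128 [array([ 455.5, -242.4]), array([109.4, 750.9]), np.float64(61.8)] xr 0.15 0.792 yr -0.429 -0.017
```

View pics/cr.png

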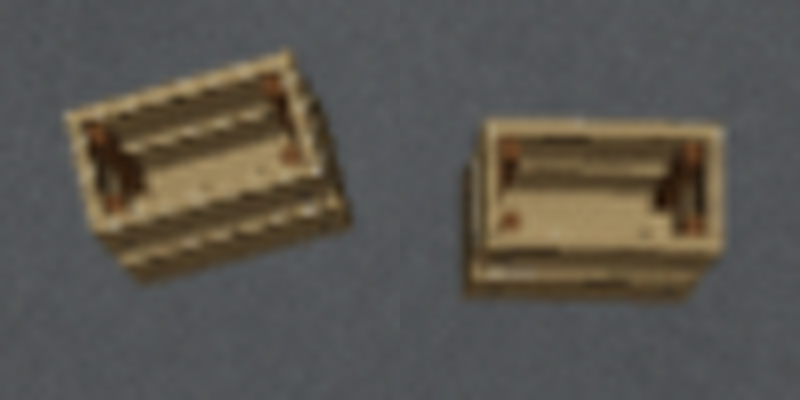

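The crop shows both crates as plain plywood. Left rim corners are (65,112), (288,52), (322,178), (97,230), and right rim corners are (487,120), (726,125), (722,248), (487,245).

```bash
python3 - <<'E'
from h import *
f=vision.grab_frame('top');s=.64
L=np.array([[65,112],[288,52],[322,178],[97,230]])/8+[155,155]-.44
R=(np.array([[487,120],[726,125],[722,248],[487,245]])-[400,0])/8+[303,155]-.44
for n,c in(('L',L),('R',R)):
    w=ray(f,c,.12)[:,:2]; print(n,w.round(3).tolist(),'c',w.mean(0).round(3),'size',np.linalg.norm(w[1]-w[0]).round(3),np.linalg.norm(w[2]-w[1]).round(3))
    d=w[0]-w[1]+w[3]-w[2]; print('yaw of y axis',(np.arctan2(d[1],d[0])-np.pi/2).round(3))
f['z_map'][f['z_map']==0]=50
C=cloud(f)
for n,(u,v) in dict(L=(283,274),R=(512,282),yel=(330,396),pur=(542,400),roll=(372,246),pot=(415,226),tin=(297,217),off=(494,214),glue=(190,320),yel2=(554,210)).items():
    u,v=int(u*s),int(v*s); P=C[v-20:v+21,u-20:u+21].reshape(-1,3)
    q=P[(P[:,2]>.012)&(abs(P).max(1)<2)]; zt=np.percentile(q[:,2],97)
    print(n,'ztop',zt.round(3),'xr',q[:,0].min().round(3),q[:,0].max().round(3),'yr',q[:,1].min().round(3),q[:,1].max().round(3))
E
```

```text
L [[0.623, 0.34], [0.646, 0.235], [0.585, 0.22], [0.566, 0.325]] c [0.605 0.28 ] size 0.108 0.063
yaw of y axis 0.2
R [[0.591, -0.217], [0.584, -0.328], [0.526, -0.321], [0.533, -0.213]] c [ 0.558 -0.27 ] size 0.111 0.058
yaw of y axis -0.064
L ztop 0.123 xr 0.561 0.698 yr 0.221 0.341
R ztop 0.125 xr 0.507 0.602 yr -0.355 -0.212
yel ztop 0.126 xr 0.238 0.378 yr 0.116 0.228
pur ztop 0.125 xr 0.203 0.333 yr -0.399 -0.263
roll ztop 0.074 xr 0.606 0.732 yr -0.019 0.132
pot ztop 0.125 xr 0.65 0.817 yr -0.101 0.036
tin ztop 0.076 xr 0.698 0.818 yr 0.17 0.332
off ztop 0.031 xr 0.688 0.834 yr -0.302 -0.171
glue ztop 0.163 xr 0.435 0.595 yr 0.449 0.603
yel2 ztop 0.125 xr 0.675 0.792 yr -0.428 -0.334
```

Emit:
carry_out:
  motion:
    - {"translation": [0.031, -0.016, 0], "dr": [0, 0, 0.04], "claw": 0}
    - {"translation": [0.062, -0.032, 0], "dr": [0, 0, 0.08], "claw": 0}
    - {"translation": [0.093, -0.048, 0], "dr": [0, 0, 0.12], "claw": 0}
    - {"translation": [0.124, -0.064, 0], "dr": [0, 0, 0.16], "claw": 0}
    - {"translation": [0.155, -0.079, 0], "dr": [0, 0, 0.195], "claw": 0}

```text
clock: 0.62
tcp_pos: [0.3719, 0.4529, 0.2531]
tcp_rot: [-0.0, 0.094, 0.996, -0.0]
wrist_force: [0.4, 0.1, 0.5]
width: 0.301
gripper_force: 0.0
```

Emit:
carry_out:
  motion:
    - {"translation": [0.031, -0.016, 0], "dr": [0, 0, 0.04], "claw": 0}
    - {"translation": [0.062, -0.032, 0], "dr": [0, 0, 0.08], "claw": 0}
    - {"translation": [0.093, -0.048, 0], "dr": [0, 0, 0.12], "claw": 0}
    - {"translation": [0.124, -0.064, 0], "dr": [0, 0, 0.16], "claw": 0}
    - {"translation": [0.155, -0.079, 0], "dr": [0, 0, 0.195], "claw": 0}

```text
clock: 1.03
tcp_pos: [0.5271, 0.3737, 0.2529]
tcp_rot: [-0.0, -0.003, 1.0, -0.0]
wrist_force: [-1.5, 1.5, -0.3]
width: 0.0
gripper_force: 0.0
```

Emit:
carry_out:
  motion:
    - {"translation": [0.031, -0.016, 0], "dr": [0, 0, 0.04], "claw": 0}
    - {"translation": [0.062, -0.032, 0], "dr": [0, 0, 0.08], "claw": 0}
    - {"translation": [0.093, -0.048, 0], "dr": [0, 0, 0.12], "claw": 0}
    - {"translation": [0.124, -0.064, 0], "dr": [0, 0, 0.16], "claw": 0}
    - {"translation": [0.155, -0.079, 0], "dr": [0, 0, 0.195], "claw": 0}

```text
clock: 1.45
tcp_pos: [0.6821, 0.2947, 0.2527]
tcp_rot: [-0.0, -0.101, 0.995, -0.0]
wrist_force: [0.5, 0.9, -0.2]
width: -0.001
gripper_force: 0.0
```

Emit:
carry_out:
  motion:
    - {"translation": [0, 0, -0.03], "dr": [0, 0, 0], "claw": 0}
    - {"translation": [0, 0, -0.06], "dr": [0, 0, 0], "claw": 0}
    - {"translation": [0, 0, -0.09], "dr": [0, 0, 0], "claw": 0}
    - {"translation": [0, 0, -0.12], "dr": [0, 0, 0], "claw": 0}
    - {"translation": [0, 0, -0.13], "dr": [0, 0, 0], "claw": 0}

```text
clock: 1.87
tcp_pos: [0.6772, 0.2946, 0.116]
tcp_rot: [-0.005, -0.1, 0.995, -0.001]
wrist_force: [-1.4, -0.4, -1.3]
width: 0.001
gripper_force: 0.0
```

Emit:
carry_out:
  motion:
    - {"translation": [-0.008, -0.0016, 0], "dr": [0, 0, 0], "claw": 0}
    - {"translation": [-0.016, -0.0032, 0], "dr": [0, 0, 0], "claw": 0}
    - {"translation": [-0.024, -0.005, 0], "dr": [0, 0, 0], "claw": 0}
    - {"translation": [-0.032, -0.0065, 0], "dr": [0, 0, 0], "claw": 0}
    - {"translation": [-0.038, -0.008, 0], "dr": [0, 0, 0], "claw": 0}

```text
clock: 2.28
tcp_pos: [0.6431, 0.2882, 0.1244]
tcp_rot: [0.001, -0.1, 0.995, 0.0]
wrist_force: [2.2, -0.4, 0.6]
width: -0.002
gripper_force: 0.8
```

Emit:
carry_out:
  motion:
    - {"translation": [-0.006, -0.0012, 0], "dr": [0, 0, 0], "claw": 0}
    - {"translation": [-0.012, -0.0024, 0], "dr": [0, 0, 0], "claw": 0}
    - {"translation": [-0.018, -0.0036, 0], "dr": [0, 0, 0], "claw": 0}
    - {"translation": [-0.024, -0.005, 0], "dr": [0, 0, 0], "claw": 0}
    - {"translation": [-0.03, -0.006, 0], "dr": [0, 0, 0], "claw": 0}

```text
clock: 2.7
tcp_pos: [0.6121, 0.2817, 0.1233]
tcp_rot: [-0.0, -0.1, 0.995, -0.0]
wrist_force: [0.5, -0.2, 0.5]
width: -0.003
gripper_force: 0.3
```

Emit:
carry_out:
  motion:
    - {"translation": [-0.006, -0.0012, 0], "dr": [0, 0, 0], "claw": 0}
    - {"translation": [-0.012, -0.0024, 0], "dr": [0, 0, 0], "claw": 0}
    - {"translation": [-0.018, -0.0036, 0], "dr": [0, 0, 0], "claw": 0}
    - {"translation": [-0.024, -0.005, 0], "dr": [0, 0, 0], "claw": 0}
    - {"translation": [-0.03, -0.006, 0], "dr": [0, 0, 0], "claw": 0}

```text
clock: 3.12
tcp_pos: [0.5819, 0.2757, 0.1229]
tcp_rot: [-0.0, -0.1, 0.995, -0.0]
wrist_force: [0.6, -0.2, 0.4]
width: -0.002
gripper_force: 0.0
```

Emit:
carry_out:
  motion:
    - {"translation": [-0.006, -0.0012, 0], "dr": [0, 0, 0], "claw": 0}
    - {"translation": [-0.012, -0.0024, 0], "dr": [0, 0, 0], "claw": 0}
    - {"translation": [-0.015, -0.003, 0], "dr": [0, 0, 0], "claw": 0}
    - {"translation": [-0.015, -0.003, 0], "dr": [0, 0, 0], "claw": 0}
    - {"translation": [-0.015, -0.003, 0], "dr": [0, 0, 0], "claw": 0}

```text
clock: 3.53
tcp_pos: [0.5679, 0.273, 0.1234]
tcp_rot: [0.0, -0.1, 0.995, 0.0]
wrist_force: [0.4, -0.8, -0.2]
width: -0.001
gripper_force: 0.0
```

```bash
python3 - <<'E'
from h import *
b=vision.grab_frame('scene')
cv2.imwrite('pics/s2.png',cv2.resize(b['image'],(800,600),interpolation=cv2.INTER_CUBIC))
E
```

```text
(no output)
```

View pics/s2.png

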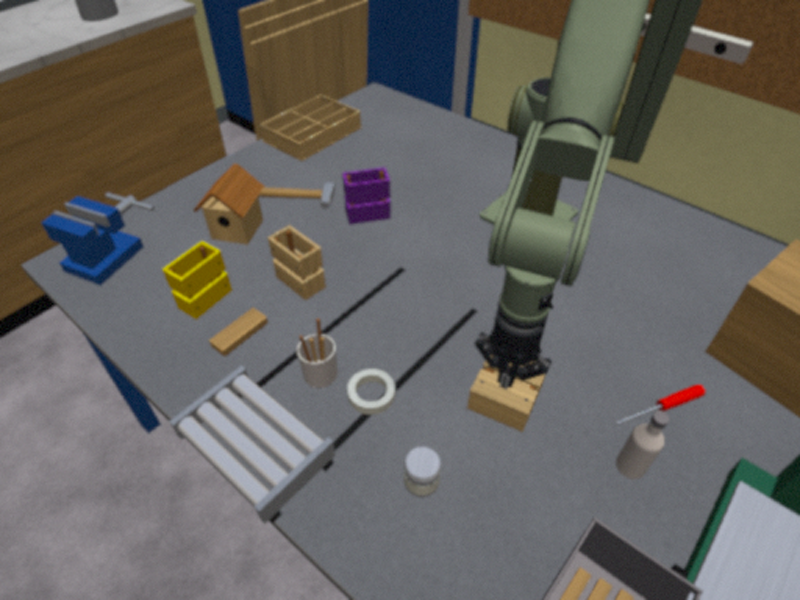

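The left crate has fallen onto its front. Its underside at (500,405) is bare, so the right crate at (297,262) carries the stamp.

Emit:
carry_out:
  motion:
    - {"translation": [0, 0, 0.035], "dr": [0, 0, 0], "claw": 0}
    - {"translation": [0, 0, 0.07], "dr": [0, 0, 0], "claw": 0}
    - {"translation": [0, 0, 0.1], "dr": [0, 0, 0], "claw": 0}
    - {"translation": [0.005, -0.02, 0.12], "dr": [0, 0, 0], "claw": 0}
    - {"translation": [0.01, -0.05, 0.13], "dr": [0, 0, 0], "claw": 0}

```text
clock: 4.0
tcp_pos: [0.5799, 0.2252, 0.2582]
tcp_rot: [0.004, -0.102, 0.995, 0.001]
wrist_force: [0.8, -0.1, 0.7]
width: -0.001
gripper_force: 0.0
```

Emit:
carry_out:
  motion:
    - {"translation": [0.005, -0.035, 0], "dr": [0, 0, -0.02], "claw": 0}
    - {"translation": [0.01, -0.07, 0], "dr": [0, 0, -0.04], "claw": 0}
    - {"translation": [0.015, -0.105, 0], "dr": [0, 0, -0.06], "claw": 0}
    - {"translation": [0.02, -0.14, 0], "dr": [0, 0, -0.08], "claw": 0}
    - {"translation": [0.025, -0.175, 0], "dr": [0, 0, -0.1], "claw": 0}

```text
clock: 4.42
tcp_pos: [0.6033, 0.0462, 0.2536]
tcp_rot: [0.0, -0.05, 0.999, -0.0]
wrist_force: [-0.3, 0.1, -0.4]
width: -0.0
gripper_force: 0.0
```

Emit:
carry_out:
  motion:
    - {"translation": [0.005, -0.035, 0], "dr": [0, 0, -0.02], "claw": 0}
    - {"translation": [0.01, -0.07, 0], "dr": [0, 0, -0.04], "claw": 0}
    - {"translation": [0.015, -0.105, 0], "dr": [0, 0, -0.06], "claw": 0}
    - {"translation": [0.02, -0.14, 0], "dr": [0, 0, -0.08], "claw": 0}
    - {"translation": [0.025, -0.175, 0], "dr": [0, 0, -0.1], "claw": 0}

```text
clock: 4.83
tcp_pos: [0.6282, -0.1291, 0.2535]
tcp_rot: [0.0, 0.001, 1.0, -0.0]
wrist_force: [0.2, -0.0, 0.4]
width: 0.004
gripper_force: 0.0
```

Emit:
carry_out:
  motion:
    - {"translation": [0.002, -0.035, 0], "dr": [0, 0, -0.02], "claw": 0}
    - {"translation": [0.004, -0.07, 0], "dr": [0, 0, -0.04], "claw": 0}
    - {"translation": [0.006, -0.105, 0], "dr": [0, 0, -0.065], "claw": 0}
    - {"translation": [0.008, -0.14, 0], "dr": [0, 0, -0.065], "claw": 0}
    - {"translation": [0.008, -0.148, 0], "dr": [0, 0, -0.065], "claw": 0}

```text
clock: 5.25
tcp_pos: [0.6355, -0.2814, 0.253]
tcp_rot: [0.0, 0.035, 0.999, -0.002]
wrist_force: [-0.1, 0.4, -0.2]
width: -0.001
gripper_force: 0.0
```

Emit:
carry_out:
  motion:
    - {"translation": [0, 0, -0.03], "dr": [0, 0, 0], "claw": 0}
    - {"translation": [0, 0, -0.06], "dr": [0, 0, 0], "claw": 0}
    - {"translation": [0, 0, -0.09], "dr": [0, 0, 0], "claw": 0}
    - {"translation": [0, 0, -0.12], "dr": [0, 0, 0], "claw": 0}
    - {"translation": [0, 0, -0.13], "dr": [0, 0, 0], "claw": 0}

```text
clock: 5.67
tcp_pos: [0.6329, -0.2731, 0.1172]
tcp_rot: [-0.004, 0.032, 0.999, 0.002]
wrist_force: [-1.7, -0.2, -1.8]
width: -0.001
gripper_force: 0.0
```

Emit:
carry_out:
  motion:
    - {"translation": [-0.008, 0.0005, 0], "dr": [0, 0, 0], "claw": 0}
    - {"translation": [-0.016, 0.001, 0], "dr": [0, 0, 0], "claw": 0}
    - {"translation": [-0.024, 0.0015, 0], "dr": [0, 0, 0], "claw": 0}
    - {"translation": [-0.032, 0.002, 0], "dr": [0, 0, 0], "claw": 0}
    - {"translation": [-0.04, 0.0025, 0], "dr": [0, 0, 0], "claw": 0}

```text
clock: 6.08
tcp_pos: [0.5966, -0.2734, 0.1263]
tcp_rot: [0.003, 0.032, 0.999, -0.001]
wrist_force: [2.1, 0.5, 0.8]
width: -0.001
gripper_force: 0.8
```

Emit:
carry_out:
  motion:
    - {"translation": [-0.006, 0.0004, 0], "dr": [0, 0, 0], "claw": 0}
    - {"translation": [-0.012, 0.0008, 0], "dr": [0, 0, 0], "claw": 0}
    - {"translation": [-0.018, 0.0012, 0], "dr": [0, 0, 0], "claw": 0}
    - {"translation": [-0.024, 0.0016, 0], "dr": [0, 0, 0], "claw": 0}
    - {"translation": [-0.03, 0.002, 0], "dr": [0, 0, 0], "claw": 0}

```text
clock: 6.5
tcp_pos: [0.5651, -0.2705, 0.1233]
tcp_rot: [-0.0, 0.032, 0.999, -0.0]
wrist_force: [-0.2, 0.6, 1.3]
width: -0.002
gripper_force: 0.4
```

Emit:
carry_out:
  motion:
    - {"translation": [-0.006, 0.0004, 0], "dr": [0, 0, 0], "claw": 0}
    - {"translation": [-0.012, 0.0008, 0], "dr": [0, 0, 0], "claw": 0}
    - {"translation": [-0.018, 0.0012, 0], "dr": [0, 0, 0], "claw": 0}
    - {"translation": [-0.024, 0.0016, 0], "dr": [0, 0, 0], "claw": 0}
    - {"translation": [-0.03, 0.002, 0], "dr": [0, 0, 0], "claw": 0}

```text
clock: 6.92
tcp_pos: [0.535, -0.2684, 0.1229]
tcp_rot: [-0.0, 0.032, 0.999, 0.0]
wrist_force: [-0.5, 1.2, -0.5]
width: 0.001
gripper_force: 0.0
```

Emit:
carry_out:
  motion:
    - {"translation": [-0.006, 0.0004, 0], "dr": [0, 0, 0], "claw": 0}
    - {"translation": [-0.012, 0.0008, 0], "dr": [0, 0, 0], "claw": 0}
    - {"translation": [-0.018, 0.0012, 0], "dr": [0, 0, 0], "claw": 0}
    - {"translation": [-0.018, 0.0012, 0], "dr": [0, 0, 0], "claw": 0}
    - {"translation": [-0.018, 0.0012, 0], "dr": [0, 0, 0], "claw": 0}

```text
clock: 7.33
tcp_pos: [0.5176, -0.2674, 0.1233]
tcp_rot: [0.0, 0.033, 0.999, -0.0]
wrist_force: [-0.0, -0.5, 0.6]
width: 0.001
gripper_force: 0.0
```

Emit:
carry_out:
  motion:
    - {"translation": [0, 0, 0.035], "dr": [0, 0, 0], "claw": 0}
    - {"translation": [0, 0, 0.07], "dr": [0, 0, 0], "claw": 0}
    - {"translation": [0, 0, 0.1], "dr": [0, 0, 0], "claw": 0}
    - {"translation": [0, 0.02, 0.12], "dr": [0, 0, 0], "claw": 0}
    - {"translation": [0, 0.05, 0.13], "dr": [0, 0, 0], "claw": 0}

```text
clock: 7.75
tcp_pos: [0.52, -0.2202, 0.258]
tcp_rot: [0.004, 0.034, 0.999, -0.003]
wrist_force: [0.6, 0.4, -0.3]
width: -0.002
gripper_force: 0.0
```

Emit:
carry_out:
  motion:
    - {"translation": [0, 0.035, 0], "dr": [0, 0, 0], "claw": 0}
    - {"translation": [0, 0.07, 0], "dr": [0, 0, 0], "claw": 0}
    - {"translation": [0, 0.105, 0], "dr": [0, 0, 0], "claw": 0}
    - {"translation": [0, 0.14, 0], "dr": [0, 0, 0], "claw": 0}
    - {"translation": [0, 0.16, 0], "dr": [0, 0, 0], "claw": 0}

```text
clock: 8.17
tcp_pos: [0.5177, -0.054, 0.2536]
tcp_rot: [0.0, 0.031, 1.0, 0.001]
wrist_force: [0.3, -0.9, 0.8]
width: 0.005
gripper_force: 0.0
```

```bash
python3 - <<'E'
from h import *
b=vision.grab_frame('scene');a=vision.grab_frame('top')
i=cv2.resize(b['image'][120:320,100:360],(520,400),interpolation=cv2.INTER_CUBIC)
j=cv2.resize(a['image'][130:280,260:455],(780,600),interpolation=cv2.INTER_CUBIC)
cv2.imwrite('pics/s3.png',i);cv2.imwrite('pics/t3.png',j)
E
```

```text
(no output)
```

View pics/s3.png

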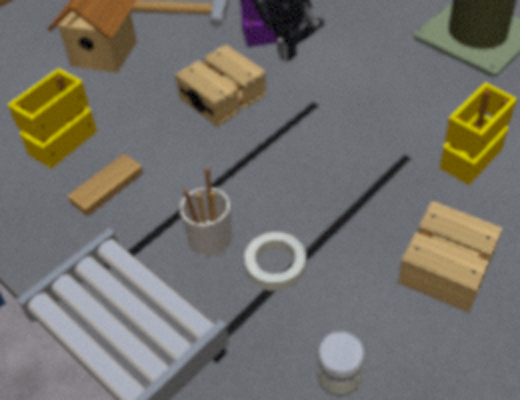

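View pics/t3.png

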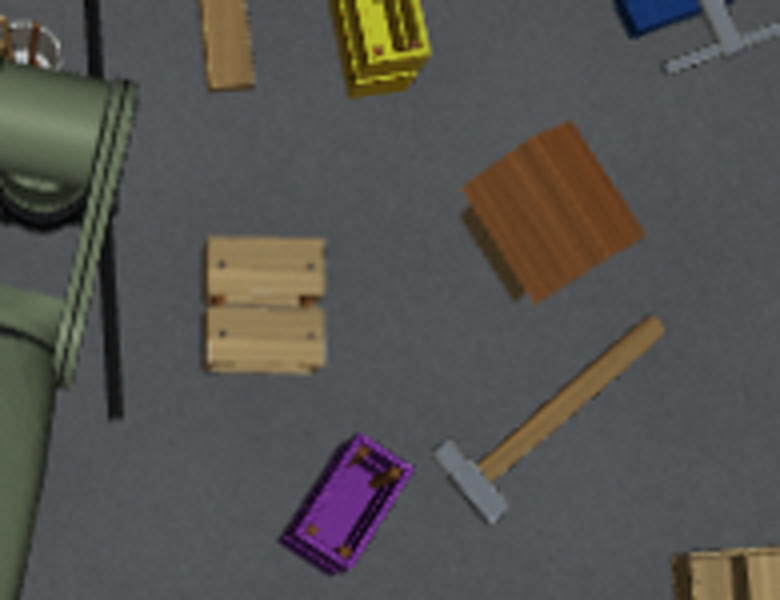

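The stamp shows on the right crate's underside at (195,98) in the scene crop. In the top crop, the crate's upper face spans (208,238), (326,238), (326,368), (206,368). The birdhouse roof's near corner is (463,187), the hammer head is at (437,450), and the purple crate's top corner is (362,436).

```bash
python3 - <<'E'
from h import *
f=vision.grab_frame('top')
g=lambda p,h: ray(f,np.array(p)/4+[260-.38,130-.38],h)[:,:2].round(3).tolist()
print('crate',g([[208,238],[326,238],[326,366],[207,366]],.06))
print('roof',g([[463,187],[535,302]],.12),g([[463,215],[518,298]],.0)); print('hammer',g([[437,450]],.02)); print('purple',g([[362,436],[413,466]],.12))
print('tape',g([[97,60],[116,417]],0))
E
```

```text
crate [[0.531, -0.212], [0.525, -0.324], [0.403, -0.315], [0.409, -0.203]]
roof [[0.555, -0.446], [0.444, -0.503]] [[0.554, -0.473], [0.468, -0.52]]
hammer [[0.322, -0.422]]
purple [[0.33, -0.333], [0.3, -0.377]]
tape [[0.729, -0.121], [0.373, -0.119]]
```

Emit:
carry_out:
  motion:
    - {"translation": [-0.004, -0.024, 0], "dr": [0, 0, -0.12], "claw": 0.6}
    - {"translation": [-0.008, -0.048, 0], "dr": [0, 0, -0.24], "claw": 0.6}
    - {"translation": [-0.012, -0.072, 0], "dr": [0, 0, -0.36], "claw": 0.6}
    - {"translation": [-0.016, -0.096, 0], "dr": [0, 0, -0.48], "claw": 0.6}
    - {"translation": [-0.02, -0.12, 0], "dr": [0, 0, -0.6], "claw": 0.6}

```text
clock: 8.73
tcp_pos: [0.4976, -0.1799, 0.2534]
tcp_rot: [0.0, 0.33, 0.944, -0.0]
wrist_force: [0.3, -0.3, -0.2]
width: 0.601
gripper_force: 0.0
```

Emit:
carry_out:
  motion:
    - {"translation": [-0.004, -0.024, 0], "dr": [0, 0, -0.12], "claw": 0.6}
    - {"translation": [-0.008, -0.048, 0], "dr": [0, 0, -0.24], "claw": 0.6}
    - {"translation": [-0.012, -0.072, 0], "dr": [0, 0, -0.36], "claw": 0.6}
    - {"translation": [-0.016, -0.096, 0], "dr": [0, 0, -0.48], "claw": 0.6}
    - {"translation": [-0.02, -0.12, 0], "dr": [0, 0, -0.6], "claw": 0.6}

```text
clock: 9.15
tcp_pos: [0.4771, -0.3002, 0.2533]
tcp_rot: [0.0, 0.594, 0.804, -0.0]
wrist_force: [-0.1, 0.1, -0.8]
width: 0.598
gripper_force: 0.0
```

Emit:
carry_out:
  motion:
    - {"translation": [-0.004, -0.024, 0], "dr": [0, 0, -0.12], "claw": 0.6}
    - {"translation": [-0.008, -0.048, 0], "dr": [0, 0, -0.24], "claw": 0.6}
    - {"translation": [-0.012, -0.072, 0], "dr": [0, 0, -0.36], "claw": 0.6}
    - {"translation": [-0.014, -0.078, 0], "dr": [0, 0, -0.36], "claw": 0.6}
    - {"translation": [-0.014, -0.078, 0], "dr": [0, 0, -0.36], "claw": 0.6}

```text
clock: 9.57
tcp_pos: [0.4626, -0.3783, 0.253]
tcp_rot: [0.0, 0.727, 0.687, -0.0]
wrist_force: [0.2, 0.6, -0.0]
width: 0.599
gripper_force: 0.0
```

Emit:
carry_out:
  motion:
    - {"translation": [0, 0, -0.03], "dr": [0, 0, 0], "claw": 0.6}
    - {"translation": [0, 0, -0.06], "dr": [0, 0, 0], "claw": 0.6}
    - {"translation": [0, 0, -0.09], "dr": [0, 0, 0], "claw": 0.6}
    - {"translation": [0, 0, -0.12], "dr": [0, 0, 0], "claw": 0.6}
    - {"translation": [0, 0, -0.14], "dr": [0, 0, 0], "claw": 0.6}

```text
clock: 9.98
tcp_pos: [0.4626, -0.3732, 0.1101]
tcp_rot: [-0.002, 0.725, 0.689, 0.0]
wrist_force: [-0.2, 0.7, 0.7]
width: 0.598
gripper_force: 0.0
```

Emit:
carry_out:
  motion:
    - {"translation": [0, 0, -0.02], "dr": [0, 0, 0], "claw": 0.6}
    - {"translation": [0, 0, -0.04], "dr": [0, 0, 0], "claw": 0.6}
    - {"translation": [0, 0, -0.055], "dr": [0, 0, 0], "claw": 0.6}
    - {"translation": [0, 0, -0.065], "dr": [0, 0, 0], "claw": 0.6}
    - {"translation": [0, 0, -0.07], "dr": [0, 0, 0], "claw": 0.6}

```text
clock: 10.4
tcp_pos: [0.4632, -0.3739, 0.0416]
tcp_rot: [-0.002, 0.725, 0.688, 0.0]
wrist_force: [-0.8, -0.0, 0.2]
width: 0.601
gripper_force: 0.0
```

Emit:
carry_out:
  motion:
    - {"translation": [0, 0.01, 0], "dr": [0, 0, 0], "claw": 0.6}
    - {"translation": [0, 0.02, 0], "dr": [0, 0, 0], "claw": 0.6}
    - {"translation": [0, 0.03, 0], "dr": [0, 0, 0], "claw": 0.6}
    - {"translation": [0, 0.04, 0], "dr": [0, 0, 0], "claw": 0.6}
    - {"translation": [0, 0.05, 0], "dr": [0, 0, 0], "claw": 0.6}

```text
clock: 10.82
tcp_pos: [0.4646, -0.3248, 0.0445]
tcp_rot: [0.001, 0.726, 0.688, -0.0]
wrist_force: [0.6, -2.4, -0.8]
width: 0.597
gripper_force: 1.1
```

Emit:
carry_out:
  motion:
    - {"translation": [0, 0.01, 0], "dr": [0, 0, 0], "claw": 0.6}
    - {"translation": [0, 0.02, 0], "dr": [0, 0, 0], "claw": 0.6}
    - {"translation": [0, 0.03, 0], "dr": [0, 0, 0], "claw": 0.6}
    - {"translation": [0, 0.04, 0], "dr": [0, 0, 0], "claw": 0.6}
    - {"translation": [0, 0.05, 0], "dr": [0, 0, 0], "claw": 0.6}

```text
clock: 11.23
tcp_pos: [0.4648, -0.2757, 0.0444]
tcp_rot: [0.002, 0.726, 0.688, -0.0]
wrist_force: [0.3, -5.1, 3.2]
width: 0.604
gripper_force: 2.6
```

Emit:
carry_out:
  motion:
    - {"translation": [0, 0.01, 0], "dr": [0, 0, 0], "claw": 0.6}
    - {"translation": [0, 0.02, 0], "dr": [0, 0, 0], "claw": 0.6}
    - {"translation": [0, 0.03, 0], "dr": [0, 0, 0], "claw": 0.6}
    - {"translation": [0, 0.04, 0], "dr": [0, 0, 0], "claw": 0.6}
    - {"translation": [0, 0.05, 0], "dr": [0, 0, 0], "claw": 0.6}

```text
clock: 11.65
tcp_pos: [0.4649, -0.2258, 0.0443]
tcp_rot: [0.002, 0.726, 0.688, -0.0]
wrist_force: [-0.2, -5.9, 5.4]
width: 0.602
gripper_force: 2.8
```

Emit:
carry_out:
  motion:
    - {"translation": [0, 0.01, 0], "dr": [0, 0, 0], "claw": 0.6}
    - {"translation": [0, 0.02, 0], "dr": [0, 0, 0], "claw": 0.6}
    - {"translation": [0, 0.03, 0], "dr": [0, 0, 0], "claw": 0.6}
    - {"translation": [0, 0.04, 0], "dr": [0, 0, 0], "claw": 0.6}
    - {"translation": [0, 0.05, 0], "dr": [0, 0, 0], "claw": 0.6}

```text
clock: 12.07
tcp_pos: [0.4648, -0.1756, 0.0443]
tcp_rot: [0.002, 0.726, 0.688, 0.0]
wrist_force: [1.0, -4.9, 4.2]
width: 0.595
gripper_force: 2.6
```

```bash
python3 - <<'E'
from h import *
a=vision.grab_frame('top')
cv2.imwrite('pics/t4.png',cv2.resize(a['image'][120:270,195:390],(780,600),interpolation=cv2.INTER_CUBIC))
E
```

```text
(no output)
```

View pics/t4.png

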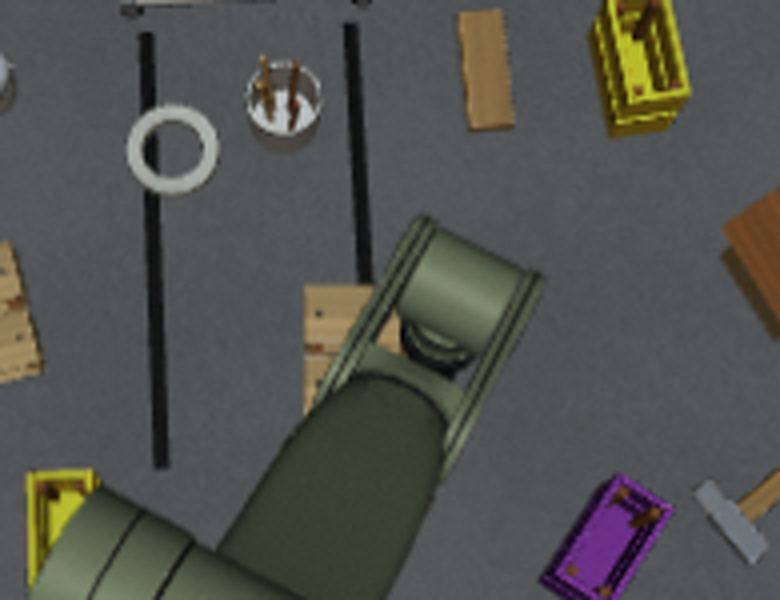

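The crate is sliding straight, with its left far corner at (304,285). It is now astride the right tape.

```bash
python3 - <<'E'
from h import *
f=vision.grab_frame('top')
print(ray(f,np.array([[304,285],[304,405]])/4+[195-.38,120-.38],.06).round(3), ray(f,np.array([[148,100],[160,440],[352,100],[364,270]])/4+[195-.38,120-.38],0).round(3))
E
```

```text
[[ 0.531 -0.057  0.06 ]
 [ 0.418 -0.051  0.06 ]] [[ 0.739  0.087  0.   ]
 [ 0.399  0.087  0.   ]
 [ 0.729 -0.116  0.   ]
 [ 0.556 -0.118  0.   ]]
```

Emit:
carry_out:
  motion:
    - {"translation": [0, 0.01, 0], "dr": [0, 0, 0], "claw": 0.6}
    - {"translation": [0, 0.02, 0], "dr": [0, 0, 0], "claw": 0.6}
    - {"translation": [0, 0.03, 0], "dr": [0, 0, 0], "claw": 0.6}
    - {"translation": [0, 0.04, 0], "dr": [0, 0, 0], "claw": 0.6}
    - {"translation": [0, 0.05, 0], "dr": [0, 0, 0], "claw": 0.6}

```text
clock: 12.58
tcp_pos: [0.4634, -0.1241, 0.043]
tcp_rot: [-0.0, 0.726, 0.688, -0.0]
wrist_force: [0.7, -2.7, 0.1]
width: 0.599
gripper_force: 1.3
```

Emit:
carry_out:
  motion:
    - {"translation": [0, 0.01, 0], "dr": [0, 0, 0], "claw": 0.6}
    - {"translation": [0, 0.02, 0], "dr": [0, 0, 0], "claw": 0.6}
    - {"translation": [0, 0.03, 0], "dr": [0, 0, 0], "claw": 0.6}
    - {"translation": [0, 0.037, 0], "dr": [0, 0, 0], "claw": 0.6}
    - {"translation": [0, 0.042, 0], "dr": [0, 0, 0], "claw": 0.6}

```text
clock: 13.0
tcp_pos: [0.4634, -0.082, 0.043]
tcp_rot: [-0.001, 0.726, 0.688, -0.0]
wrist_force: [0.1, -2.8, -0.7]
width: 0.603
gripper_force: 0.9
```

Emit:
carry_out:
  motion:
    - {"translation": [0, -0.01, 0], "dr": [0, 0, 0], "claw": 0.6}
    - {"translation": [0, -0.03, 0], "dr": [0, 0, 0], "claw": 0.6}
    - {"translation": [0, -0.05, 0], "dr": [0, 0, 0], "claw": 0.6}
    - {"translation": [0, -0.07, 0.02], "dr": [0, 0, 0], "claw": 0.6}
    - {"translation": [0, -0.08, 0.05], "dr": [0, 0, 0], "claw": 0.6}

```text
clock: 13.42
tcp_pos: [0.4612, -0.1643, 0.091]
tcp_rot: [-0.004, 0.727, 0.687, -0.001]
wrist_force: [0.7, 0.0, 0.2]
width: 0.604
gripper_force: 0.0
```

Emit:
carry_out:
  motion:
    - {"translation": [0, 0, 0.035], "dr": [0, 0, 0], "claw": 0.6}
    - {"translation": [0, 0, 0.07], "dr": [0, 0, 0], "claw": 0.6}
    - {"translation": [0, 0, 0.105], "dr": [0, 0, 0], "claw": 0.6}
    - {"translation": [0, -0.03, 0.14], "dr": [0, 0, 0], "claw": 0.6}
    - {"translation": [0, -0.06, 0.16], "dr": [0, 0, 0], "claw": 0.6}

```text
clock: 13.83
tcp_pos: [0.4644, -0.2233, 0.2567]
tcp_rot: [0.001, 0.725, 0.689, 0.001]
wrist_force: [0.7, 0.1, -0.1]
width: 0.6
gripper_force: 0.0
```

Emit:
carry_out:
  motion:
    - {"translation": [0, -0.03, 0], "dr": [0, 0, 0], "claw": 0.6}
    - {"translation": [0, -0.06, 0], "dr": [0, 0, 0], "claw": 0.6}
    - {"translation": [0, -0.09, 0], "dr": [0, 0, 0], "claw": 0.6}
    - {"translation": [0, -0.12, 0], "dr": [0, 0, 0], "claw": 0.6}
    - {"translation": [0, -0.14, 0], "dr": [0, 0, 0], "claw": 0.6}

```text
clock: 14.25
tcp_pos: [0.4629, -0.3665, 0.253]
tcp_rot: [0.0, 0.727, 0.687, -0.0]
wrist_force: [0.9, 0.4, 0.4]
width: 0.601
gripper_force: 0.0
```

```bash
python3 - <<'E'
from h import *
a=vision.grab_frame('top')
cv2.imwrite('pics/t5.png',cv2.resize(a['image'][120:270,150:345],(780,600),interpolation=cv2.INTER_CUBIC))
E
```

```text
(no output)
```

View pics/t5.png

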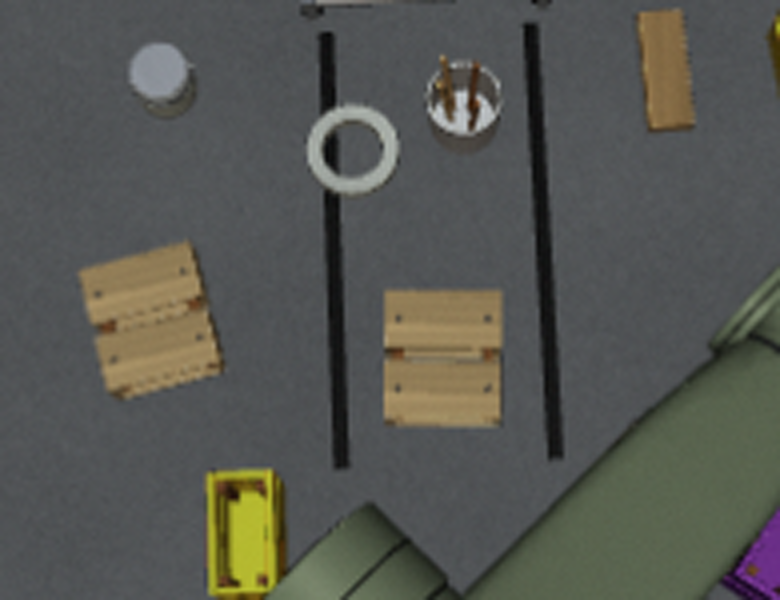

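The stamped crate at (443,358) lies wholly between the two tapes, near the middle of the lane. The other crate at (150,320) lies outside it, and the other items in this view have not moved.

```bash
python3 -c "
from station import manip
print(manip.finish_job())"
```

```text
the job is handed in; nothing more can be done
None
```

Both crates are tipped onto their front faces, the stamped one (originally on the right) lies wholly between the tape lines, the bare one lies outside the lane, and the job is handed in at about 14 s of the 64 s allowed.

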